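Step the aperture turret to blue and confirm

TASK

On the round aperture turret beside the laser marker, push the orange tab around with a fingertip, without gripping it, until it points squarely at the blue mark. Then press the white button on the turret's base all the way down and let it come up again; do not press it before the tab is at blue. Do not lift, push or knock over any of the loose things around it.

Things in the scene. Friction and masses are not known exactly. Their poses are not given: they have to be found in the camera images.
- unit: The turret's fixed base: a grey round slab 300 mm across and 30 mm high, bolted down. Origin at the centre of its underside on the table; its z axis is up and its x axis points at the white painted mark, near which the tab stands at the start. Its heading differs between runs.
- axis (a point): Point on the turret's vertical turning axis, 90 mm above the table (level with the tab's top). The aluminium disc is 140 mm across, its top 52 mm above the table, its hub 32 mm across and 64 mm high. Outside the disc the base top is at 30 mm, the marks at 34 mm.
- turret (a joint): Turret angle in rad: 0 with the tab at the white mark (it starts within 0.25 of it), growing anticlockwise seen from above; hard ends at -0.9 and +1.5. The three coloured marks lie at -0.6, +0.6 and +1.2. The turret turns stiffly, about 2 N at the tab, can be pushed either way and stays exactly where it is left.
- tab (a point): Top edge of the orange tab's outer end, on its centre plane, 108 mm from the axis, 90 mm above the table; x points radially outward, z up. The tab is an upright radial plate 60 to 108 mm from the axis, 42 to 90 mm above the table, 14 mm thick: 6 mm orange core, a black rubber pad each side (68 to 104 mm out, 54 to 85 mm high). Beside it is free space down to the disc and base.
- blue_mark: The blue mark: a fixed blue disc 24 mm across, 4 mm thick, on the base, 128 mm from the turning axis. Origin at the centre of its underside, 30 mm above the table. It may be at any of the three marked angles -0.6, +0.6 and +1.2.
- red_mark: The red mark, same size, at another of the three angles.
- yellow_mark: The yellow mark, same size, at the remaining angle.
- confirm_top (a point): Centre of the top face of the white round push button (28 mm across, top 52 mm above the table when up, in a black housing on the base), 115 mm from the turning axis on the side away from the marks. It moves down with the button.
- confirm (a joint): Travel of the button in m: 0 up, 0.006 fully down, which takes 5 N; it springs back.
- cell_a: loose bystander, not to be disturbed: brass ring 36 mm across, 10 mm high, lying on the base. Origin at the centre of its underside.
- cell_b: loose bystander, not to be disturbed: dark steel ring 32 mm across, 12 mm high, lying on the base. Origin at the centre of its underside.
- cleaner: loose bystander, not to be disturbed: pale translucent bottle with a blue cap, 56 mm across, 150 mm high. Origin at the centre of its underside.
- mug: loose bystander, not to be disturbed: white mug 80 mm across, 90 mm high. Origin at the centre of its underside.
- driver: loose bystander, not to be disturbed: screwdriver with a red handle, lying on the table.
- gauge: loose bystander, not to be disturbed: turned steel gauge 40 mm across, 60 mm high, upright. Origin at the centre of its underside.

How it is judged:
By the outcome, as a careful person would: the job done as asked, in the order asked, and still so for the second after the job is handed in, with the robot touching nothing.
It also fails if it takes over 45 s, if anything falls off the work surface, if the arm or the gripper's body presses on something with over 40 N, if the wrist force passes 120 N, or if a joint passes its speed limit or range.

ROBOT

A 6-joint arm with a two-finger parallel gripper is mounted at the origin on the work surface. World frame = base frame: x ahead of the robot, y to its left, z up, the work surface at z = 0. Lengths are in m, angles in degrees, forces in N, time in s.
With the tool pointing down it reaches from about 0.3 to 0.75 m from the base axis. Payload 8.5 kg.
Tool frame: the origin (TCP) lies midway between the tips of the shut fingers; the grasp point (between the pads) lies env.tcp_to_grasp behind it (env.tcp_to_grasp is the distance from the TCP to the grasp point, in m); z points along the fingers, y is the line along which they close (so a half turn about z gives the same grasp; the last joint's range is limited). The gripper opens to 85 mm and grips with 20 to 120 N. Pads are 22 mm wide; open, the fingers measure 114 mm over their backs; the gripper's body (76 mm by 85 mm) begins 54 mm behind the grasp point. The pads swing forward as they close: fully open they stand 13 mm farther back than shut.
Start: joints at [64.555, 21.807, 74.336, -0, 83.858, -12.336], TCP at [0.125, 0.536, 0.231] pointing down, gripper open.
Joint ranges: [-178.18, 178.18], [-50.72, 133.34], [12.68, 142.11], [-81.47, 261.47], [9.98, 163.14], [-165.26, 165.26]. Speed limits (degrees/s): [136.94, 136.94, 180, 180, 180, 180].

INTERFACE

Orientations are given as a 3x3 rotation matrix whose columns are the frame's x, y, z axes.
In Python, from rig import observe, optics, job, env gives the robot as it stands. The module is installed in compiled form; this text tells all that it offers.
- The arm moves only by the shell command python3 -m jog 'ROWS' [FORCE]. ROWS is JSON, a list of rows, each a list of 7 numbers: the turn, a rotation vector about the tool's x, y, z in rad, then the shift along the tool's x, y, z in m, then the opening in per cent of the stroke, from 0 (shut) to 100 (fully open). A call has 1 to 10 rows; each row shifts and turns the commanded pose from where the row before left it, along the tool's axes as they then stand; what a row does not reach is not made up. A row lasts 1/8 s, in which the tool goes at most 62.5 mm and 10.7 degrees, less where a joint would pass 70% of its speed; a pose out of reach is approached as far as the arm can. A call is refused whole if a number of a shift passes 0.0625 or a number of a turn 0.188, either way. A call with a gripper value outside its range is refused whole. The fingers move at their own pace and stop on an object; FORCE is the grip in N (left out, the last holds). Time passes only in rows, so rows that do not move let the fingers close. It gives the time, the measured TCP pose, the force, the opening and the grip force at its end, in the units of the state.
- observe(): the state, without advancing time (a new reading comes with each control period).
- optics.get_image(name): name is "scene" or "top"; returns a dict with "pixels" (400x640x3 uint8, red, green, blue), "mtx" (3x3 intrinsics, pixels), "rvec" (rotation vector, rad) and "tvec" (3), from world to camera coordinates, as OpenCV has them. Camera axes: x right, y down, z forward; pixel columns grow to the right and rows downward; lengths in m; the calibration is good to about 2 mm. A picture is of the moment at which its call begins. There is no depth.
- job.close_job(): hands the job in; it is judged then, once.
The state is a dict: "time_s": time; "q": joint angles; "qvel": joint speeds; "joint_efforts": joint torques, N m; "position": TCP position; "tool_rot": TCP orientation; "ft_force": force on the tool from outside, world axes, zero at the start; "wrist_torque": the same for the moment, N m; "grip_width": finger opening in m; "gripper_force": force on a finger pad.
Only numpy, scipy, OpenCV 4.12 (cv2) and the standard library are available. Lean on these libraries where they do the work, as an engineer would, in place of code of your own. Each camera call takes 0.05 s, during which the arm holds its last target. There are 200 camera calls.

## Working session

There is one attempt and no reset: what is moved stays moved. The work goes in short steps, Python scripts to look and compute and a shell command to move; the robot and the scene stay as the last step left them, time stands still between calls to the robot, and variables do not carry over. Pictures are saved under pics/ and viewed, at most 10 in all, crops included, and the job is handed in when it is done.

```bash
mkdir -p pics; cat > h.py <<'E'
import numpy as np,cv2
from rig import observe,optics,job,env
def cam(n):
    d=optics.get_image(n); R=cv2.Rodrigues(np.array(d["rvec"],float))[0]; return d["pixels"],np.array(d["mtx"],float),R,np.array(d["tvec"],float).ravel()
def ray(c,u,v,z):
    _,K,R,t=c; o=-R.T@t; r=R.T@np.linalg.inv(K)@np.array([u,v,1.]); return o+r*(z-o[2])/r[2]
def proj(c,p):
    _,K,R,t=c; q=K@(R@np.array(p)+t); return q[:2]/q[2]
E
python3 - <<'E'
from h import *
for n in("top","scene"):
    c=cam(n); cv2.imwrite(f"pics/{n}0.png",c[0][:,:,::-1]); print(n,-c[2].T@c[3])
s=observe();print(s["time_s"],s["position"],s["tool_rot"],s["grip_width"],env.tcp_to_grasp)
E
```

```text
top [ 0.42008648 -0.0279182   1.10114133]
scene [1.13205576 0.41649781 0.69315632]
0.1 [0.12463685 0.53541436 0.23076524] [[-9.73936292e-01  2.26821088e-01 -5.40850942e-04]
 [ 2.26821595e-01  9.73935561e-01 -1.21974898e-03]
 [ 2.50089175e-04 -1.31063447e-03 -9.99999110e-01]] 0.08550576078544761 0.0187
```

View pics/top0.png

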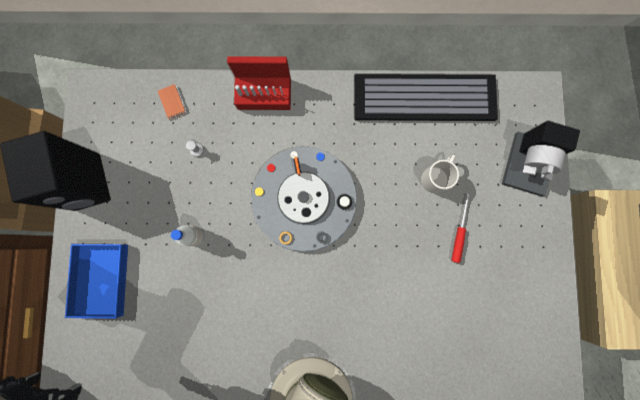

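View pics/scene0.png

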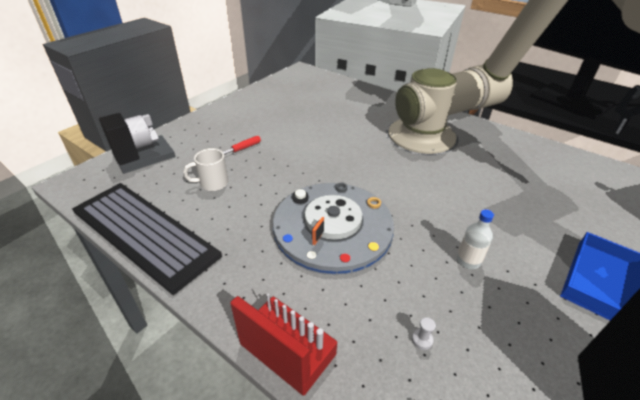

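The top view shows the turret hub at about (304,198). The marks are white (294,155), blue (320,157), red (271,168) and yellow (259,192), so blue is at -0.6. The tab is at about (296,165), the button at (345,202), and the rings at (286,238) and (323,238). The scene view agrees: bottle (478,240), mug (210,170) and gauge (425,335) are all well clear of the turret.

```bash
cat >> h.py <<'E'
def blob(c,lo,hi,box):
    h=cv2.cvtColor(c[0],cv2.COLOR_RGB2HSV); m=cv2.inRange(h,lo,hi); k=np.zeros_like(m);x0,y0,x1,y1=box;k[y0:y1,x0:x1]=m[y0:y1,x0:x1]
    n,l,s,ce=cv2.connectedComponentsWithStats(k)
    if n<2:return None
    i=1+np.argmax(s[1:,4]); return ce[i],s[i,4],np.argwhere(l==i)[:,::-1]
E
python3 - <<'E'
from h import *
from scipy.optimize import least_squares
c=cam("top");s=cam("scene")
C=dict(red=((0,150,90),(6,255,255)),yellow=((22,140,100),(35,255,255)),blue=((100,140,80),(125,255,255)),white=((0,0,205),(180,45,255)),orange=((5,120,60),(18,255,255)))
B=dict(top=dict(red=(262,160,280,176),yellow=(250,184,268,200),blue=(312,150,328,165),white=(288,150,300,158),button=(337,194,353,210),orange=(285,150,306,185)),
 scene=dict(red=(335,250,355,266),yellow=(365,238,382,254),blue=(280,231,296,247),white=(303,249,320,262),button=(292,186,309,203),orange=(305,210,330,250)))
P={}
for nm,cc in(("top",c),("scene",s)):
  for k,b in B[nm].items():
    r=blob(cc,*C["white" if k=="button" else k],b)
    if r is None: print(nm,k,None);continue
    z=.052 if k=="button" else .08 if k=="orange" else .034
    p=ray(cc,*r[0],z);P[nm,k]=p;print(nm,k,r[0].round(1),r[1],p.round(4))
ang=dict(blue=-.6,red=.6,yellow=1.2,white=0)
for nm in("top","scene"):
  def f(x):
    e=[]
    for k,a in ang.items():
      if (nm,k) in P and k!="white": e+=list(x[:2]+.128*np.array([np.cos(x[2]+a),np.sin(x[2]+a)])-P[nm,k][:2])
    if (nm,"button") in P: e.append(np.hypot(*(P[nm,"button"][:2]-x[:2]))-.115)
    return e
  r=least_squares(f,[.45,0,0]);print(nm,r.x,np.round(r.fun,4))
E
```

```text
top red [270.7 167.6] 47 [0.6387 0.1228 0.034 ]
top yellow [258.8 191.4] 47 [0.57   0.1548 0.034 ]
top blue [319.9 156.3] 45 [ 0.6724 -0.0173  0.034 ]
top white [293.2 153.8] 32 [0.6791 0.0592 0.034 ]
top button [344. 201.] 69 [ 0.542  -0.0853  0.052 ]
top orange [297.  165.7] 60 [0.635  0.0446 0.08  ]
scene red [344.7 257.6] 53 [0.6413 0.1223 0.034 ]
scene yellow [372.7 246.1] 47 [0.5731 0.1534 0.034 ]
scene blue [287.2 237.9] 48 [ 0.6751 -0.0177  0.034 ]
scene white [310.9 254.6] 51 [0.6812 0.0578 0.034 ]
scene button [300.1 192.9] 62 [ 0.5455 -0.0851  0.052 ]
scene orange [316.  229.8] 113 [0.6484 0.0465 0.08  ]
top [0.55271767 0.02843264 0.23386997] [-0.0002 -0.      0.0001  0.0004  0.0002  0.0004 -0.0008]
scene [0.55549901 0.02797584 0.23289963] [-0.0001 -0.0002  0.0003  0.0003 -0.      0.0014 -0.0015]
```

```bash
python3 -m jog '[[0,0,-0.142,0,0,0,0],[0,0,-0.142,0,0,0,0],[0,0,-0.142,0,0,0,0],[0,0,0,0,0,0,0]]'
cat >> h.py <<'E'
AX=np.array([.554,.0282]);HD=.2335
def to(p):
    s=observe();R=np.array(s["tool_rot"]);d=np.array(p)-np.array(s["position"]);print("t",s["time_s"],"pos",np.round(s["position"],4),"xang",np.degrees(np.arctan2(R[1,0],R[0,0])).round(2),"shift",(R.T@d).round(4),"F",np.round(s["ft_force"],2))
def at(th,r,off,z):
    return [AX[0]+r*np.cos(th)-off*np.sin(th),AX[1]+r*np.sin(th)+off*np.cos(th),z]
E
python3 -c "
from h import *
to(at(.195,.088,.045,.23))"
```

```text
time_s: 0.7
position: [0.1247, 0.5356, 0.2312]
tool_rot: [[-0.981, -0.195, -0.0], [-0.195, 0.981, -0.0], [0.0, -0.0, -1.0]]
ft_force: [0.1, 0.2, 0.4]
grip_width: 0.0123
gripper_force: 0.0
t 0.7 pos [0.1247 0.5356 0.2312] xang -168.77 shift [-0.4103 -0.5364  0.0012] F [0.12 0.25 0.41]
```

```bash
python3 -m jog '[[0,0,0,-0.03,-0.039,0,0],[0,0,0,-0.03,-0.039,0,0],[0,0,0,-0.03,-0.039,0,0],[0,0,0,-0.03,-0.039,0,0],[0,0,0,-0.03,-0.039,0,0],[0,0,0,-0.03,-0.039,0,0],[0,0,0,-0.03,-0.039,0,0],[0,0,0,-0.03,-0.039,0,0],[0,0,0,-0.03,-0.039,0,0],[0,0,0,-0.03,-0.039,0,0]]' >/dev/null
python3 -m jog '[[0,0,0,-0.03,-0.039,0,0],[0,0,0,-0.03,-0.039,0,0],[0,0,0,-0.03,-0.039,0,0],[0,0,0,0,0,0,0],[0,0,0,0,0,0,0]]'
python3 -c "
from h import *
to(at(.195,.088,.045,.068))"
```

```text
time_s: 2.58
position: [0.6062, 0.1151, 0.2311]
tool_rot: [[-0.981, -0.194, -0.001], [-0.194, 0.981, 0.0], [0.001, 0.0, -1.0]]
ft_force: [0.5, 0.1, -0.6]
grip_width: -0.0002
gripper_force: 0.0
t 2.575 pos [0.6062 0.1151 0.2311] xang -168.81 shift [-0.0201 -0.0302  0.163 ] F [ 0.46  0.11 -0.64]
```

```bash
python3 -m jog '[[0,0,0,-0.02,-0.03,0,0],[0,0,0,0,0,0.04,0],[0,0,0,0,0,0.04,0],[0,0,0,0,0,0.04,0],[0,0,0,0,0,0.03,0],[0,0,0,0,0,0.013,0],[0,0,0,0,0,0,0],[0,0,0,0,0,0,0]]'
python3 - <<'E'
from h import *
to(at(.195,.088,.022,.068))
a=cam("top")[0][130:270,230:380];b=cam("scene")[0][150:290,250:400]
cv2.imwrite("pics/a.png",cv2.resize(np.hstack([a,b]),None,fx=2.6,fy=2.6,interpolation=cv2.INTER_CUBIC)[:,:,::-1])
E
```

```text
time_s: 3.58
position: [0.6326, 0.0896, 0.0698]
tool_rot: [[-0.981, -0.196, 0.002], [-0.196, 0.981, -0.0], [-0.002, -0.001, -1.0]]
ft_force: [-0.7, -1.0, 1.5]
grip_width: -0.0002
gripper_force: 0.0
t 3.575 pos [0.6326 0.0896 0.0698] xang -168.7 shift [ 0.0011 -0.023   0.0019] F [-0.68 -1.04  1.45]
```

View pics/a.png

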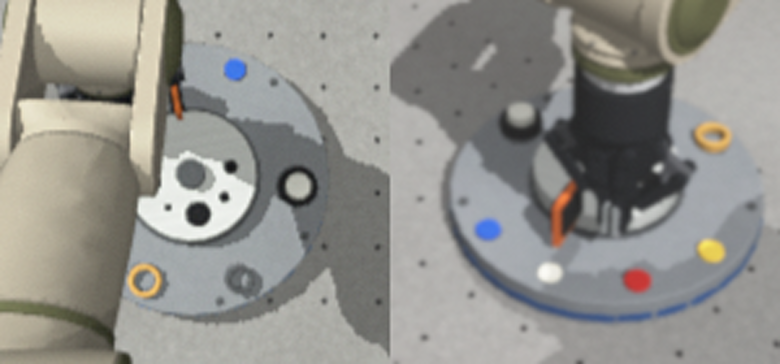

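The scene crop shows the shut fingers standing beside the tab on its anticlockwise side: tab at about (565,215), fingers at about (615,215), blue mark at (488,230). Next I close the gap and sweep the arc in steps.

```bash
python3 -m jog '[[0,0,0,0,-0.01,0.002,0],[0,0,0,0,-0.01,0,0],[0,0,0.045,-0.001,-0.004,0,0],[0,0,0.045,-0.001,-0.004,0,0],[0,0,0.045,-0.001,-0.004,0,0],[0,0,0.045,-0.001,-0.004,0,0],[0,0,0,0,0,0,0],[0,0,0,0,0,0,0]]'
cat >> h.py <<'E'
def tabang(c,show=1):
    # visible orange pixels; the top edge (z=.09) line direction: use outer-end top via blob extremes
    r=blob(c,(5,120,60),(18,255,255),(280,200,345,260))
    return r
E
python3 - <<'E'
from h import *
th=HD-.18-.04
s=observe();d=np.array(s["position"])[:2]-AX;R=np.array(s["tool_rot"]);xa=np.arctan2(-R[1,0],-R[0,0])
print("tool radial ang rel",xa-HD,"r,off",d@[np.cos(xa),np.sin(xa)],d@[-np.sin(xa),np.cos(xa)],s["position"][2],s["ft_force"])
c=cam("scene");b=c[0][190:270,270:390]
cv2.imwrite("pics/b.png",cv2.resize(np.hstack([b,cam("top")[0][130:210,260:380]]),None,fx=3.3,fy=5,interpolation=cv2.INTER_CUBIC)[:,:,::-1])
E
```

```text
time_s: 4.68
position: [0.6419, 0.054, 0.0663]
tool_rot: [[-1.0, -0.018, -0.0], [-0.018, 1.0, -0.0], [0.0, -0.0, -1.0]]
ft_force: [0.0, -0.2, 0.0]
grip_width: 0.0003
gripper_force: 0.0
tool radial ang rel -0.21585748945714106 r,off 0.08838907164179767 0.02428873963800567 0.06632415082977274 [ 0.03831371 -0.20063137  0.00506583]
```

View pics/b.png

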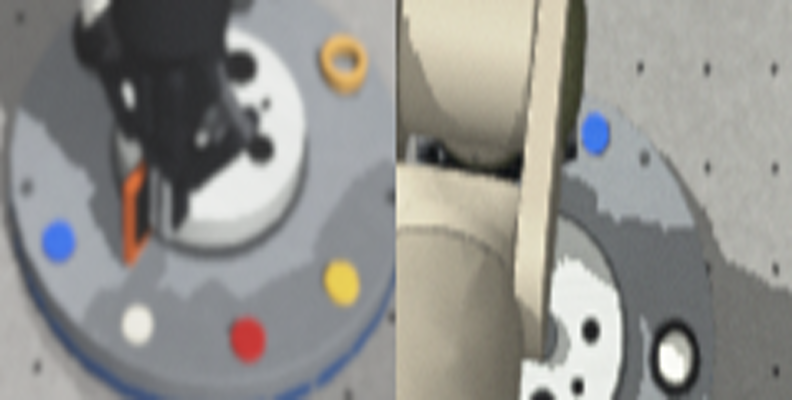

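The fingers are in contact and the tab has turned towards blue: outer end at crop (130,220), blue at (58,242). Next I measure the tab angle from the left edge of its outer face.

```bash
cat >> h.py <<'E'
from scipy.optimize import brentq
def tab_scene():
    c=cam("scene"); r=blob(c,(4,110,60),(18,255,255),(270,195,345,265)); px=r[2]; out=[]
    ys=np.unique(px[:,1])
    for v in ys[2:-3]:
        u=px[px[:,1]==v,0].min()-.5
        def f(th):
            e=np.array(at(th+HD,.108,-.003,0)); A=proj(c,[e[0],e[1],.045]);B=proj(c,[e[0],e[1],.088])
            return A[0]+(B[0]-A[0])*(v-A[1])/(B[1]-A[1])-u
        try: out.append(round(brentq(f,-.9,.5),3))
        except ValueError: out.append(None)
    e=[proj(c,at(HD+np.median([o for o in out if o is not None]),.108,0,z)).round(1) for z in(.042,.09)]
    print("tab",out,"rows",ys[0],ys[-1],"pred bottom/top",e)
def tool():
    s=observe();d=np.array(s["position"])[:2]-AX;R=np.array(s["tool_rot"]);xa=np.arctan2(-R[1,0],-R[0,0])
    print("t",s["time_s"],"tool rel",(xa-HD).round(4),"r,off",(d@[np.cos(xa),np.sin(xa)]).round(4),(d@[-np.sin(xa),np.cos(xa)]).round(4),np.round(s["position"],4),np.round(s["ft_force"],1))
E
python3 -c "
from h import *
tab_scene()"
```

```text
tab [-0.134, -0.159, -0.185, -0.185, -0.186, -0.186, -0.186, -0.187, -0.187, -0.187, -0.188, -0.188, -0.162, -0.162, -0.163] rows 223 242 pred bottom/top [array([307.7, 242.3]), array([307.6, 227.3])]
```

```bash
python3 -m jog '[[0,0,0.05,-0.0012,-0.0044,0,0],[0,0,0.05,-0.0012,-0.0044,0,0],[0,0,0.05,-0.0012,-0.0044,0,0],[0,0,0.05,-0.0012,-0.0044,0,0],[0,0,0.05,-0.0012,-0.0044,0,0],[0,0,0.05,-0.0012,-0.0044,0,0],[0,0,0,0,0,0,0],[0,0,0,0,0,0,0]]' >/dev/null
python3 -c "
from h import *
tool();tab_scene()"
```

```text
t 5.825 tool rel -0.5151 r,off 0.0887 0.025 [0.6462 0.0276 0.0663] [0.1 0.7 0.2]
tab [-0.452, -0.453, -0.454, -0.455, -0.457, -0.458, -0.459, -0.46, -0.462, -0.463, -0.464, -0.466, -0.467] rows 218 235 pred bottom/top [array([298.6, 235.9]), array([298.1, 221. ])]
```

```bash
python3 -m jog '[[0,0,0.04,-0.001,-0.0038,0,0],[0,0,0.04,-0.001,-0.0038,0,0],[0,0,0.02,-0.0005,-0.0018,0,0],[0,0,0,0,0,0,0],[0,0,0,0,0,0,0]]' >/dev/null
python3 - <<'E'
from h import *
tool();tab_scene()
c=cam("scene");t=cam("top")
cv2.imwrite("pics/c.png",cv2.resize(np.hstack([c[0][190:270,260:380],t[0][130:210,260:380]]),None,fx=3.3,fy=5,interpolation=cv2.INTER_CUBIC)[:,:,::-1])
E
```

```text
t 6.5 tool rel -0.6162 r,off 0.089 0.0244 [0.6457 0.0176 0.0663] [-0.3 -0.9 -0.3]
tab [-0.57, -0.572, -0.574, -0.576, -0.578, -0.58, -0.582, -0.538, -0.54, -0.542, -0.543, -0.545] rows 216 232 pred bottom/top [array([295.7, 232.9]), array([295.1, 218. ])]
```

View pics/c.png

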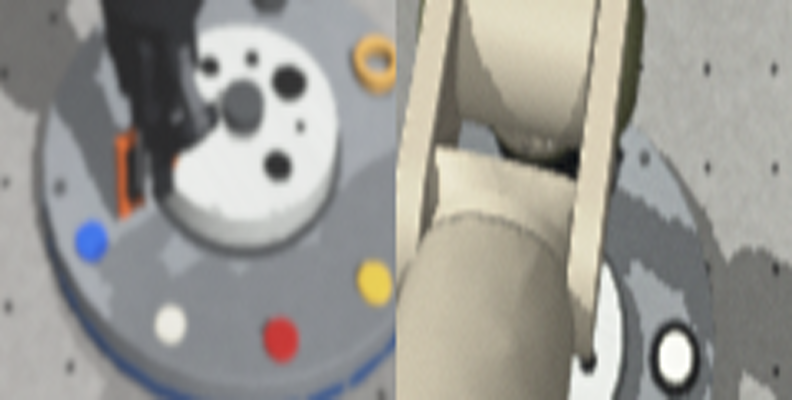

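The scene crop shows the tab's outer end at about (125,190), nearly at blue (92,241). The arm hides the tab in the top view, so I'll back off, lift and measure it unobstructed in both views.

```bash
python3 -m jog '[[0,0,0,0,0.015,0,0],[0,0,0,0,0.015,0,0],[0,0,0,0,0,-0.04,0],[0,0,0,0,0,-0.05,0],[0,0,0,0,0.05,-0.03,0],[0,0,0,0,0.06,0,0],[0,0,0,0,0.06,0,0],[0,0,0,0,0.05,0,0],[0,0,0,0,0,0,0],[0,0,0,0,0,0,0]]' >/dev/null
python3 - <<'E'
from h import *
tool();tab_scene()
c=cam("scene");t=cam("top")
r=blob(t,(4,110,60),(18,255,255),(295,145,335,190));px=r[2]
print(r[0],r[1]);q=np.array([ray(t,u,v,.09)[:2] for u,v in px]); 
d=q-AX;print("r range",np.hypot(*d.T).min(),np.hypot(*d.T).max(),"ang",np.median(np.arctan2(d[:,1],d[:,0])-HD),"pca",cv2.fitLine(q.astype(np.float32),cv2.DIST_L2,0,.01,.01).ravel())
b=blob(t,(100,140,80),(125,255,255),(308,148,330,168));p=ray(t,*b[0],.034)
print("blue",p)
cv2.imwrite("pics/d.png",cv2.resize(np.hstack([c[0][190:270,260:380],t[0][140:220,260:380]]),None,fx=3.3,fy=3.3,interpolation=cv2.INTER_CUBIC)[:,:,::-1])
E
```

```text
t 7.9 tool rel -0.6157 r,off 0.0887 0.275 [0.7389 0.2502 0.1859] [0.1 0.5 0.9]
tab [-0.232, -0.316, -0.347, -0.447, -0.525, -0.57, -0.572, -0.574, -0.576, -0.533, -0.535, -0.536, -0.538, -0.54, -0.542, -0.543, -0.545] rows 211 232 pred bottom/top [array([296.5, 233.8]), array([295.9, 218.9])]
[312.37878788 166.5       ] 66
r range 0.057075813845378014 0.10559412238985628 ang -0.5590891629683234 pca [ 0.9547185  -0.29751065  0.6309033   0.00222747]
blue [ 0.67305198 -0.01746077  0.034     ]
```

View pics/d.png

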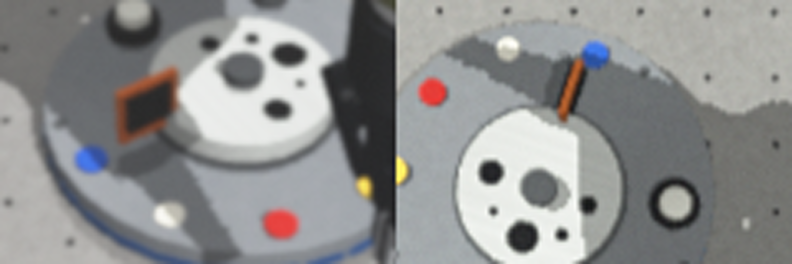

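Both views give about -0.558, from the top-view median and the scene edge. About 0.04 rad is still to go, so I go back in for a fine push.

```bash
python3 -m jog '[[0,0,0,0,-0.05,0,0],[0,0,0,0,-0.06,0,0],[0,0,0,0,-0.06,0,0],[0,0,0.042,0,-0.045,0.03,0],[0,0,0,0,0,0.05,0],[0,0,0,0,0,0.04,0],[0,0,0,0,0,0,0],[0,0,0,0,0,0,0]]' >/dev/null
python3 -c "
from h import *
tool();to(at(HD-.657,.089,.0244,.066))"
```

```text
t 9.05 tool rel -0.6588 r,off 0.0873 0.0634 [0.6597 0.0499 0.0685] [ 0.2 -0.8  0.9]
t 9.05 pos [0.6597 0.0499 0.0685] xang 155.63 shift [-0.0016 -0.0388  0.0025] F [ 0.21 -0.8   0.92]
```

```bash
python3 -m jog '[[0,0,0,-0.0016,-0.012,0.002,0],[0,0,0,0,-0.012,0,0],[0,0,0,0,-0.007,0,0],[0,0,0,0,-0.004,0,0],[0,0,0,0,-0.0035,0,0],[0,0,0,0,0,0,0],[0,0,0,0,0,0,0]]' >/dev/null
python3 -c "
from h import *
tool();tab_scene()"
```

```text
t 9.925 tool rel -0.658 r,off 0.0878 0.0248 [0.6442 0.0147 0.0642] [-0.  -0.6  0.1]
tab [-0.616, -0.619, -0.621, -0.623, -0.576, -0.578, -0.58, -0.582, -0.584, -0.586, -0.588, -0.59] rows 215 231 pred bottom/top [array([295.3, 232.4]), array([294.7, 217.5])]
```

```bash
python3 -m jog '[[0,0,0,0,0.015,0,0],[0,0,0,0,0.015,0,0],[0,0,0,0,0,-0.04,0],[0,0,0,0,0,-0.05,0],[0,0,0,0,0.05,-0.03,0],[0,0,0,0,0.06,0,0],[0,0,0,0,0.06,0,0],[0,0,0,0,0.05,0,0],[0,0,0,0,0,0,0],[0,0,0,0,0,0,0]]' >/dev/null
python3 - <<'E'
from h import *
tool();tab_scene()
c=cam("scene");t=cam("top")
for nm,cc,ax,box in(("top",t,[.5527,.0284],(295,145,335,190)),("scene",c,[.5555,.0280],(285,205,325,240))):
  r=blob(cc,(4,110,60),(18,255,255),box);q=np.array([ray(cc,u,v,.09 if nm=="top" else .066)[:2] for u,v in r[2]]).astype(np.float32)
  l=cv2.fitLine(q,cv2.DIST_L2,0,.01,.01).ravel();d=q.mean(0)-ax;print(nm,r[1],"centroid ang",np.arctan2(d[1],d[0])-HD,"line",np.arctan2(l[1],l[0])-HD)
b=blob(t,(100,140,80),(125,255,255),(308,148,330,168));p=ray(t,*b[0],.034)-np.array([.5527,.0284,0]);print("blue rel",np.arctan2(p[1],p[0])-HD)
cv2.imwrite("pics/e.png",cv2.resize(np.hstack([c[0][190:270,260:380],t[0][140:220,260:380]]),None,fx=3.3,fy=3.3,interpolation=cv2.INTER_CUBIC)[:,:,::-1])
E
```

```text
t 11.225 tool rel -0.6576 r,off 0.0877 0.2752 [0.7472 0.2429 0.1839] [-1.  -0.3  0. ]
tab [-0.231, -0.315, -0.377, -0.445, -0.566, -0.616, -0.619, -0.572, -0.574, -0.576, -0.578, -0.58, -0.582, -0.584, -0.586, -0.588, -0.59] rows 210 231 pred bottom/top [array([295.5, 232.7]), array([295. , 217.8])]
top 63 centroid ang -0.5930784736775994 line -0.5689913
scene 144 centroid ang -0.6739568762093213 line 0.06394091
blue rel -0.6040630222408809
```

View pics/e.png

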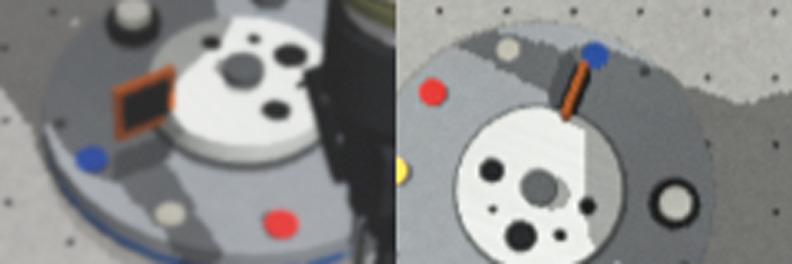

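The tab reads about -0.59 (top centroid -0.593, scene edge -0.585), against blue at -0.60. One more 1 mm nudge is worth making.

```bash
python3 -m jog '[[0,0,0,0,-0.05,0,0],[0,0,0,0,-0.06,0,0],[0,0,0,0,-0.06,0,0],[0,0,0.012,0,-0.045,0.03,0],[0,0,0,0,0,0.05,0],[0,0,0,0,0,0.04,0],[0,0,0,0,0,0,0],[0,0,0,0,0,0,0]]' >/dev/null
python3 -c "
from h import *
tool();to(at(HD-.670,.088,.0246,.066))"
```

```text
t 12.375 tool rel -0.6708 r,off 0.0882 0.0609 [0.6597 0.046  0.0666] [ 0.5 -0.4  0.4]
t 12.375 pos [0.6597 0.046  0.0666] xang 154.95 shift [ 0.0002 -0.0362  0.0005] F [ 0.46 -0.38  0.4 ]
```

```bash
python3 -m jog '[[0,0,0,0,-0.012,0,0],[0,0,0,0,-0.012,0,0],[0,0,0,0,-0.006,0,0],[0,0,0,0,-0.004,0,0],[0,0,0,0,-0.0022,0,0],[0,0,0,0,0,0,0],[0,0,0,0,0,0,0]]' >/dev/null
python3 -c "
from h import *
tool()"
python3 -m jog '[[0,0,0,0,0.015,0,0],[0,0,0,0,0.015,0,0],[0,0,0,0,0,-0.04,0],[0,0,0,0,0,-0.05,0],[0,0,0,0,0.05,-0.03,0],[0,0,0,0,0.06,0,0],[0,0,0,0,0.06,0,0],[0,0,0,0,0.05,0,0],[0,0,0,0,0,0,0],[0,0,0,0,0,0,0]]' >/dev/null
python3 - <<'E'
from h import *
tool();tab_scene()
t=cam("top");r=blob(t,(4,110,60),(18,255,255),(295,145,335,190));q=np.array([ray(t,u,v,.09)[:2] for u,v in r[2]]).astype(np.float32)
l=cv2.fitLine(q,cv2.DIST_L2,0,.01,.01).ravel();d=q.mean(0)-[.5527,.0284];print(r[1],"centroid ang",np.arctan2(d[1],d[0])-HD,"line",np.arctan2(l[1],l[0])-HD)
to([.5438,-.0852,.14])
E
```

```text
t 13.25 tool rel -0.67 r,off 0.0871 0.0248 [0.6434 0.0138 0.0642] [0.4 0.  0. ]
t 14.5 tool rel -0.6697 r,off 0.087 0.275 [0.749  0.2407 0.1839] [-0.1 -0.6  0.4]
tab [-0.258, -0.345, -0.41, -0.522, -0.614, -0.616, -0.619, -0.621, -0.623, -0.625, -0.628, -0.58, -0.582, -0.584, -0.586, -0.588, -0.59] rows 210 231 pred bottom/top [array([295.3, 232.4]), array([294.7, 217.5])]
61 centroid ang -0.6042840342861182 line -0.5688777
t 14.6 pos [0.7491 0.2394 0.1848] xang 154.92 shift [ 0.0484 -0.381   0.0448] F [-0.31 -0.2   0.06]
```

The tab is at -0.60 within measurement error. Next, the button.

```bash
python3 -m jog '[[0,0,0,0.007,-0.054,0,0],[0,0,0,0.007,-0.054,0,0],[0,0,0,0.007,-0.054,0,0],[0,0,0,0.007,-0.054,0,0],[0,0,0,0.007,-0.054,0,0],[0,0,0,0.007,-0.054,0,0],[0,0,0,0.007,-0.054,0,0],[0,0,0,0,0,0,0],[0,0,0,0,0,0,0]]' >/dev/null
python3 -c "
from h import *
to([.5438,-.0852,.062])"
```

```text
t 15.725 pos [ 0.5448 -0.0819  0.185 ] xang 154.89 shift [-0.0004 -0.0034  0.123 ] F [0.09 0.07 0.12]
```

```bash
python3 -m jog '[[0,0,0,0,-0.003,0.04,0],[0,0,0,0,0,0.04,0],[0,0,0,0,0,0.03,0],[0,0,0,0,0,0.013,0],[0,0,0,0,0,0,0],[0,0,0,0,0,0,0]]' >/dev/null
python3 - <<'E'
from h import *
to([.5438,-.0852,.046])
a=cam("top")[0][150:250,280:400];b=cam("scene")[0][150:250,250:370]
cv2.imwrite("pics/f.png",cv2.resize(np.hstack([a,b]),None,fx=3.2,fy=3.2,interpolation=cv2.INTER_CUBIC)[:,:,::-1])
E
```

```text
t 16.475 pos [ 0.5444 -0.0844  0.0625] xang 154.99 shift [ 0.0002 -0.001   0.0165] F [0.14 0.23 0.17]
```

View pics/f.png

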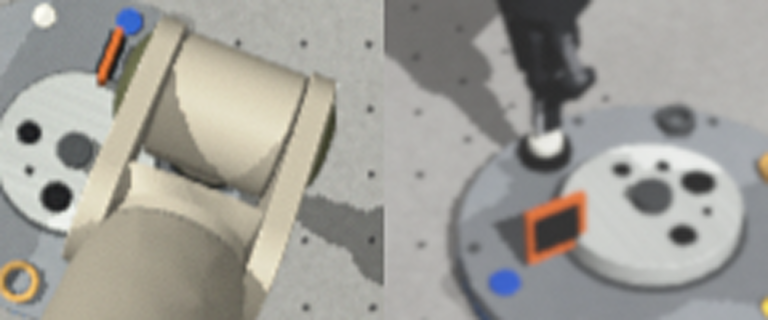

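The scene crop shows the fingertip centred over the white button at about (545,140), with the tab still at blue. Press in small steps.

```bash
for i in 1; do python3 -m jog '[[0,0,0,0,-0.001,0.006,0],[0,0,0,0,0,0.004,0],[0,0,0,0,0,0.003,0],[0,0,0,0,0,0.002,0],[0,0,0,0,0,0,0]]'; done
python3 -m jog '[[0,0,0,0,0,0.001,0],[0,0,0,0,0,0,0],[0,0,0,0,0,0,0]]'
```

```text
time_s: 17.2
position: [0.5432, -0.0853, 0.0464]
tool_rot: [[-0.906, 0.423, -0.0], [0.423, 0.906, -0.0], [0.0, -0.0, -1.0]]
ft_force: [-2.4, -0.8, 5.0]
grip_width: 0.0002
gripper_force: 2.3
time_s: 17.58
position: [0.5433, -0.0853, 0.046]
tool_rot: [[-0.906, 0.423, 0.0], [0.423, 0.906, -0.0], [-0.001, -0.0, -1.0]]
ft_force: [-3.0, 0.2, 9.2]
grip_width: -0.0001
gripper_force: 4.7
```

```bash
python3 -m jog '[[0,0,0,0,0,0.001,0],[0,0,0,0,0,0,0],[0,0,0,0,0,0,0]]'
python3 -m jog '[[0,0,0,0,0,-0.006,0],[0,0,0,0,0,-0.01,0],[0,0,0,0,0,-0.04,0],[0,0,0,0,0,-0.05,0],[0,0,0,0,-0.05,-0.04,0],[0,0,0,0,-0.06,0,0],[0,0,0,0,-0.06,0,0],[0,0,0,0,0,0,0],[0,0,0,0,0,0,0],[0,0,0,0,0,0,0]]'
python3 - <<'E'
from h import *
t=cam("top");r=blob(t,(4,110,60),(18,255,255),(295,145,335,190));q=np.array([ray(t,u,v,.09)[:2] for u,v in r[2]]);d=q.mean(0)-[.5527,.0284];print("ang",np.arctan2(d[1],d[0])-HD)
cv2.imwrite("pics/g.png",np.vstack([t[0][50:300,150:550],cam("scene")[0][130:380,180:580]])[:,:,::-1])
E
```

```text
time_s: 17.95
position: [0.5433, -0.0853, 0.0458]
tool_rot: [[-0.906, 0.423, 0.001], [0.423, 0.906, -0.001], [-0.001, -0.0, -1.0]]
ft_force: [-4.9, -0.1, 17.3]
grip_width: 0.0001
gripper_force: 8.9
time_s: 19.2
position: [0.4723, -0.237, 0.1894]
tool_rot: [[-0.907, 0.421, 0.0], [0.421, 0.907, 0.0], [0.0, 0.0, -1.0]]
ft_force: [-0.5, -0.1, 0.3]
grip_width: 0.0
gripper_force: 0.0
ang -0.6058194283356751
```

View pics/g.png

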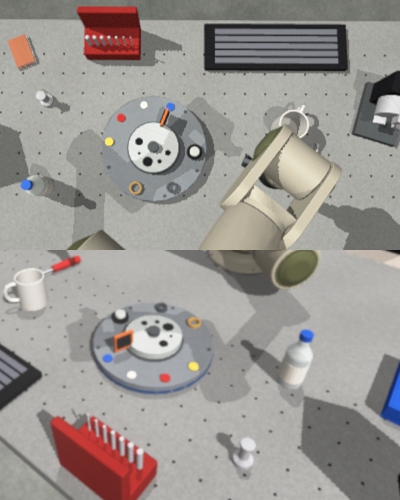

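The button hit its hard stop at z = 0.046 (17 N) and was released. The picture shows the tab pointing at blue (top view, about (167,115)), with the mug, bottle, gauge, rings and driver where they were.

```bash
python3 -c "
from h import *
print(job.close_job())"
```

```text
the job is handed in; nothing more can be done
None
```

The tab points at the blue mark (measured about -0.60 rad), the button was then pressed to its stop and released, no loose item appears to have moved, and the job was handed in at about 19 s.

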